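Fetch the repaired lock cylinder from the back of the collection rack

TASK

A customer has come for the brass lock cylinder that lies in the walled pocket of the small wooden rack, behind the little bottle and the eye loupe. First stand the bottle and the loupe aside on the cork mat, then lay the cylinder flat in the middle of the black order pad, and put the bottle and the loupe back upright on the rack, each on the spot where it stood.

Things in the scene. Friction and masses are not known exactly. Their poses are not given: they have to be found in the camera images.
- rack: Fixed wooden rack, base 172 x 106 mm (x -82 to 90, y -53 to 53), 6 thick. Origin: on the underside; x to its back, y left. Back half is a pocket, open in front and above, 86 mm wide; side walls from x=-1 to 90, tops at z=36 mm; back wall's inner face at x=83. Two dark 43 mm round spots on the base, at x=-8 and x=-54, y=0: the bottle stands on one, the loupe on the other, either way round.
- cylinder: Brass-coloured euro lock cylinder lying on its side on the rack's base in the pocket, 70 x 31 x 17 mm (x, y, z), 0.13 to 0.27 kg. Origin: centre of underside, z up; x along its length, which lies across the rack. Grasp across the 31 mm. Gaps: about 6 mm to the thing before it, 35 mm to the back wall, 8 mm from each end to the side walls.
- bottle: Small round white plastic bottle with a black cap, closed, 38 mm in diameter, 100 mm high, upright, about 0.12 kg; full width up to 50 mm above its underside, then it narrows to a 19 mm cap: grasp it round the body. Origin: centre of its underside, z up. Stands on one of the rack's two spots. Some 8 mm from the loupe.
- loupe: Black eye loupe standing on its wide end on the rack's other spot, round, 36 mm in diameter, 36 mm high, about 0.03 kg. Origin: centre of its underside, z up.
- mat: Brown cork mat lying flat, fixed: 160 (x) x 100 (y) mm, 3 mm thick. Origin: centre of its underside. The side area for the bottle and the loupe.
- order_pad: Black spiral order pad lying closed, fixed: 210 (x) x 153 (y) mm, its cover 12 mm above the worktop. Origin: centre of its underside, which is its middle.
Things that resemble listed ones, but are neither listed nor needed, are in the scene too. Several things have the shape of the bottle; the one meant has the colours described above.

How it is judged:
By the outcome, as a careful person would: the job done as asked, in the order asked, and still so for the second after the job is handed in, with the robot touching nothing.
It also fails if it takes over 120 s, if anything falls off the work surface, if the arm or the gripper's body presses on something with over 40 N, if the wrist force passes 120 N, or if a joint passes its speed limit or range.

ROBOT

A 6-joint arm with a two-finger parallel gripper is mounted at the origin on a cart in front of the work surface, level with it; the furniture and walls round the work are solid. World frame = base frame: x ahead of the robot, y to its left, z up, the work surface at z = 0. Lengths are in m, angles in rad, forces in N, time in s.
With the tool pointing down it reaches from about 0.275 to 0.85 m from the base axis. Payload 19 kg.
Tool frame: the origin (TCP) lies midway between the tips of the shut fingers; the grasp point (between the pads) lies behind it (manip.grip_depth is the z of the grasp point in the tool frame, in m); z points along the fingers, y is the line along which they close (so a half turn about z gives the same grasp; the last joint's range is limited). The gripper opens to 85 mm and grips with 20 to 120 N. Pads are 22 mm wide; open, the fingers measure 114 mm over their backs; the gripper's body (76 mm by 85 mm) begins 54 mm behind the grasp point. The pads swing forward as they close: fully open they stand 13 mm farther back than shut.
Start: joints at [1.209, 0.15, 1.437, -0, 1.554, -0.134], TCP at [0.13, 0.56, 0.231] pointing down, gripper open.
Joint ranges: [-2.8, 2.8], [-0.68, 2.1], [0.12, 2.68], [-1.39, 4.53], [0.16, 2.79], [-2.81, 2.81]. Speed limits (rad/s): [1.89, 1.89, 2.22, 3.01, 3.01, 3.01].

INTERFACE

Orientations are given as a unit quaternion [x, y, z, w].
In Python, from workcell import sensors, imaging, manip gives the robot as it stands.
- The arm moves only by the tool move_arm, never from a script. Its arguments are lists of equal length, an entry for each row: "hand": the closure, from 0 (fully open) to 1 (shut); "offset": the shift along the world's x, y, z in cm, a list of three; "rot": the turn, a rotation vector about the world's x, y, z in degrees, a list of three. In form: {"hand": [hand, ...], "offset": [[x, y, z], ...], "rot": [[rx, ry, rz], ...]}. A call has 1 to 5 rows; each row is the pose to reach, as a shift and turn from the pose commanded when the call began; what a row does not reach only later rows make up. A row lasts 1/10 s, in which the tool goes at most 50 mm and 8.59 degrees, less where a joint would pass 70% of its speed; a pose out of reach is approached as far as the arm can. A call with a gripper value outside its range is refused whole. The fingers move at their own pace and stop on an object; "newtons" is the grip in N (left out, the last holds). Time passes only in rows, so rows that repeat a pose let the fingers close. It gives the time, the measured TCP pose, the force, the opening and the grip force at its end, in the units of the state.
- sensors.state(): the state, without advancing time (a new reading comes with each control period).
- imaging.grab_frame(name): name is "scene" or "top"; returns (picture, depth): 480x640x3 uint8, blue, green, red; 480x640 float32, m along the optical axis (not along the pixel's ray), 0 where there is no reading.
- imaging.camera_params(name): a dict with "fov_y" (degrees; the focal length in pixels is half the picture's height over the tangent of half this angle, whatever the lens; pixels are square), "cx", "cy" (the principal point, pixels), "k1" (the pictures are not rectified: a ray, as slopes to the right and down, at radius r is drawn at 1 + k1 r^2 times it, then the intrinsics apply), "xyz" and "orientation" of the camera in the world. Camera axes: x right, y down, z forward; pixel columns grow to the right and rows downward; lengths in m; the calibration is good to about 2 mm. A picture is of the moment at which its call begins. camera_params takes no time and is no camera call.
- manip.job_done(): hands the job in; it is judged then, once.
Trained networks look in the newest picture that a camera, given by its name, has taken for a name from the list of things; names that differ only in an ending like _2 or _b are one class to them, and where a whole thing is asked for, a point or a joint stands for the part that bears it (a point fixed in the world has none). Each returns a list of dicts, best first, with "score" (0 to 1); they miss things now and then, are a little off and sometimes report something else, mostly with a low value. They report only what shows in the picture. A call takes as long as a camera call. They do not tell look-alikes from the thing itself.
- imaging.boxes_of(target, camera): "pixel" ([row, column] in pixels, amid what is visible of it).
- imaging.trace(target, camera): "mask" (480x640 bool, what is visible of it) and "pixel" ([row, column] in pixels, amid what is visible of it).
- imaging.place_of(target, camera): "pixel" ([row, column] in pixels: a listed point, or the origin of a listed thing).
The state is a dict: "time_s": time; "joint_positions": joint angles; "joint_vel": joint speeds; "joint_efforts": joint torques, N m; "tool_pos": TCP position; "ee_rot": TCP orientation; "contact_force": force on the tool from outside, world axes, zero at the start; "ft_torque": the same for the moment, N m; "grip_width": opening from 0.0 (shut) to 1.0 (fully open); "grip_force": force on a finger pad.
Only numpy, scipy, OpenCV 4.12 (cv2) and the standard library are available. Lean on these libraries where they do the work, as an engineer would, in place of code of your own. Each camera call takes 0.05 s, during which the arm holds its last target. There are 200 camera calls.

## Working session

There is one attempt and no reset: what is moved stays moved. The work goes in short steps, Python scripts to look and compute and a tool call to move; the robot and the scene stay as the last step left them, time stands still between calls to the robot, and variables do not carry over. Pictures are saved under pics/ and viewed, at most 14 in all, crops included, and the job is handed in when it is done.

Besides the shell and the picture viewer there is one more tool, called after "Request:" by a JSON object that holds its "method" and its "body", one argument or row to a line. move_arm: Moves the arm, as the interface text tells. Its arguments: {"type":"object","properties":{"hand":{"type":"array","items":{"type":"number"}},"offset":{"type":"array","items":{"type":"array","items":{"type":"number"}}},"rot":{"type":"array","items":{"type":"array","items":{"type":"number"}}},"newtons":{"type":"number"}},"required":["hand","offset","rot"]}

```bash
mkdir -p pics
cat > h.py <<'E'
import numpy as np, cv2
from scipy.spatial.transform import Rotation as R
from workcell import sensors, imaging, manip
def cam(n):
    p=imaging.camera_params(n); f=240/np.tan(np.radians(p["fov_y"])/2)
    return p,np.array([[f,0,p["cx"]],[0,f,p["cy"]],[0,0,1]]),R.from_quat(p["orientation"]).as_matrix(),np.array(p["xyz"])
def slopes(n,rc):
    p,K,_,_=cam(n); rc=np.atleast_2d(rc).astype(float)
    d=np.stack([(rc[:,1]-K[0,2])/K[0,0],(rc[:,0]-K[1,2])/K[1,1]],1); s=d.copy()
    for _ in range(15): s=d/(1+p["k1"]*(s**2).sum(1,keepdims=True))
    return s
def onplane(n,rc,z):
    _,_,M,t=cam(n); s=slopes(n,rc); d=np.c_[s,np.ones(len(s))]@M.T
    return t+d*((z-t[2])/d[:,2])[:,None]
def cloud(n,mask,depth):
    _,_,M,t=cam(n); rc=np.argwhere(mask&(depth>0)); s=slopes(n,rc); z=depth[rc[:,0],rc[:,1]]
    return (np.c_[s,np.ones(len(s))]*z[:,None])@M.T+t
def project(n,P):
    p,K,M,t=cam(n); c=(np.atleast_2d(P)-t)@M; s=c[:,:2]/c[:,2:]; s=s*(1+p["k1"]*(s**2).sum(1,keepdims=True))
    return np.c_[s[:,1]*K[1,1]+K[1,2],s[:,0]*K[0,0]+K[0,2]]
E
python3 - <<'E'
from h import *
for n in("scene","top"):
    im,d=imaging.grab_frame(n); cv2.imwrite(f"pics/{n}0.png",im); np.save(f"{n}0.npy",d)
    print(n,imaging.camera_params(n))
    for t in("rack","cylinder","bottle","loupe","mat","order_pad"):
        for r in imaging.trace(t,n)[:6]:
            c=cloud(n,r["mask"],d)
            print(t,round(r["score"],2),np.round(r["pixel"]),r["mask"].sum(),np.round(np.median(c,0),3),np.round(np.percentile(c,2,axis=0),3),np.round(np.percentile(c,98,axis=0),3))
print(manip.grip_depth,sensors.state())
E
```

```text
scene {'fov_y': 51.22463816620346, 'cx': 322.3472090132914, 'cy': 233.2338133598812, 'k1': -0.030685971815423305, 'xyz': array([ 0.17140456, -0.30435058,  0.64862969]), 'orientation': array([ 0.89577895, -0.23611983,  0.10443252, -0.36183056])}
rack 0.86 [194. 311.] 2731 [0.528 0.333 0.007] [0.425 0.297 0.001] [0.597 0.411 0.037]
cylinder 0.73 [184. 309.] 292 [0.54  0.354 0.019] [0.516 0.328 0.006] [0.554 0.389 0.035]
bottle 0.81 [174. 294.] 807 [0.494 0.343 0.058] [0.48  0.334 0.012] [0.525 0.363 0.106]
bottle 0.7 [196. 225.] 830 [0.361 0.347 0.054] [0.346 0.34  0.005] [0.379 0.364 0.1  ]
loupe 0.65 [195. 277.] 383 [0.45  0.338 0.031] [0.437 0.329 0.009] [0.466 0.36  0.043]
mat 0.56 [249. 356.] 3807 [0.526 0.178 0.003] [0.454 0.131 0.   ] [0.607 0.23  0.005]
order_pad 0.81 [316. 426.] 10988 [ 0.537 -0.006  0.013] [ 0.445 -0.071  0.007] [0.647 0.071 0.016]
top {'fov_y': 47.39950764676811, 'cx': 310.49331319872755, 'cy': 230.92334452565248, 'k1': 0.004407671405469926, 'xyz': array([0.32509115, 0.16682164, 1.01431802]), 'orientation': array([ 0.71268339, -0.69592972,  0.0589153 , -0.06
[... 741 characters left out ...]
, 'joint_positions': array([ 1.20901348e+00,  1.50493676e-01,  1.43744808e+00, -2.46596579e-05,
        1.55380429e+00, -1.34022059e-01]), 'joint_vel': array([ 0.000737  , -0.00222068,  0.0001567 , -0.00188357,  0.0012889 ,
       -0.00080195]), 'joint_efforts': array([ 3.15961597e-04, -7.12656283e+01, -5.70968485e+01, -1.02795011e-04,
        1.92765285e-03, -1.41620085e-04]), 'tool_pos': array([0.12985389, 0.56009181, 0.23124622]), 'ee_rot': array([ 1.13634194e-01,  9.93522654e-01, -7.73753245e-05, -6.86758086e-06]), 'contact_force': array([-0.90487359, -0.33867183, -0.2519533 ]), 'ft_torque': array([0.00061022, 0.01090808, 0.02070908]), 'grip_force': 0.0, 'grip_width': 0.9980308967630246}
```

```bash
sleep 1; ls .
```

```text
h.py
pics
scene0.npy
top0.npy
```

View pics/scene0.png

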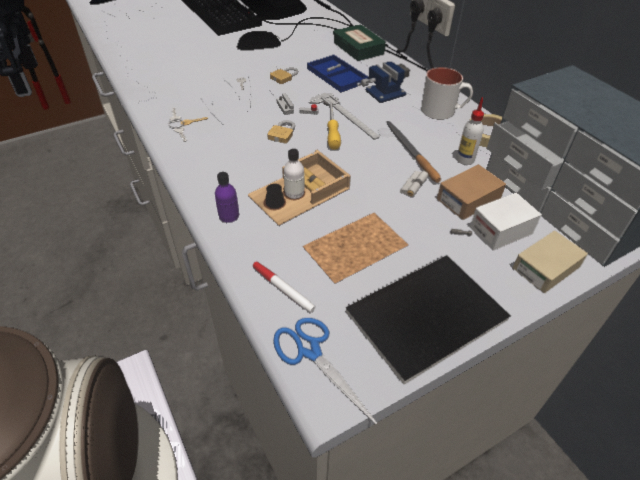

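View pics/top0.png

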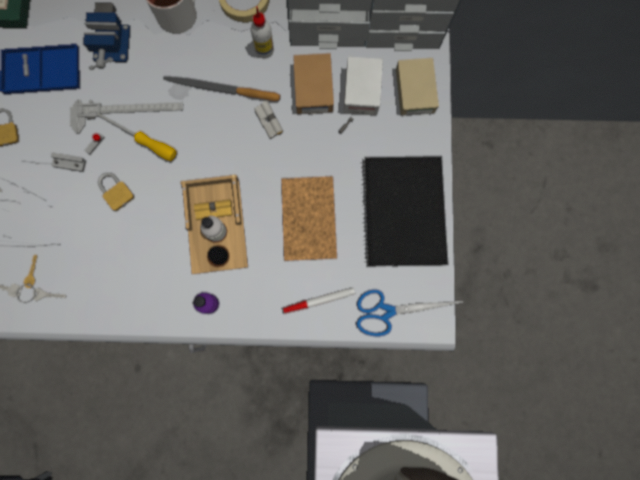

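Run:
```python
import cv2,numpy as np
a=cv2.imread("pics/scene0.png")[120:270,200:380]; b=cv2.imread("pics/top0.png")[170:320,150:330]
cv2.imwrite("pics/crop0.png",np.vstack([cv2.resize(x,None,fx=2,fy=2,interpolation=cv2.INTER_CUBIC) for x in(a,b)]))
```

```text
(no output)
```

View pics/crop0.png

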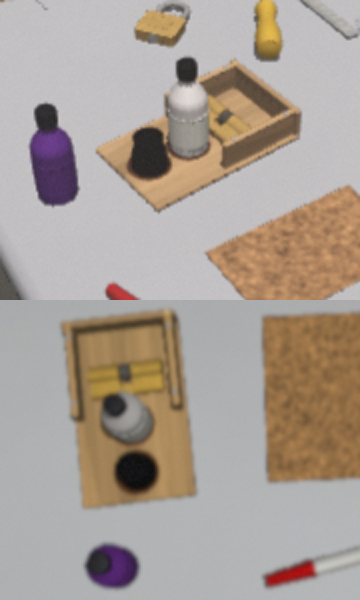

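Candidates for the bottle: white with a black cap at scene (174,294), which matches; purple at (196,225); glue bottle at (140,472). For the cylinder: brass one in the pocket at scene (184,312), which matches; silver one at (182,414). The crop shows the loupe on the front spot (195,275), the white bottle on the rear spot, and the brass cylinder behind it. Next I'll measure precise poses.

```bash
cat > meas.py <<'E'
from h import *
from scipy.optimize import least_squares
def fitround(pts,r=None):
    # circle axis fit; visible arcs only; radius r fixed or linear in z
    c0=pts.mean(0)
    if r is not None:
        f=lambda q:np.hypot(pts[:,0]-q[0],pts[:,1]-q[1])-r; x0=c0[:2]
    else:
        f=lambda q:np.hypot(pts[:,0]-q[0],pts[:,1]-q[1])-(0.018-q[2]*pts[:,2]); x0=[*c0[:2],.1]
    s=least_squares(f,x0,loss="soft_l1",f_scale=.001); return s.x,np.sqrt(np.mean(s.fun**2))
E
python3 - <<'E'
from meas import *
t={}
for n in("scene","top"):
    im,d=imaging.grab_frame(n)
    pts={}
    for o in("rack","cylinder","bottle","loupe","mat","order_pad"):
        rs=imaging.trace(o,n)
        if o=="bottle": rs=[r for r in rs if abs(np.median(cloud(n,r["mask"],d)[:,0])-.495)<.03]
        m=rs[0]["mask"]; pts[o]=(m,cloud(n,m,d)); 
        po=imaging.place_of(o,n)
        z={"rack":0,"cylinder":.006,"bottle":.006,"loupe":.006}.get(o,0)
        print(n,o,[(round(q["score"],2),np.round(onplane(n,q["pixel"],z)[0],4)) for q in po[:2]])
    me=lambda m:cv2.erode(m.astype(np.uint8),np.ones((3,3)))>0
    b=cloud(n,me(pts["bottle"][0]),d); b=b[(b[:,2]>.012)&(b[:,2]<.054)]; print("bottle",len(b),fitround(b,.019))
    l=cloud(n,pts["loupe"][0],d); l=l[(l[:,2]>.012)&(l[:,2]<.039)]; print("loupe",len(l),fitround(l))
    al=cloud(n,me(pts["loupe"][0]),d);al=al[al[:,2]>.039];print("loupetop",len(al),al.mean(0),(al.max(0)+al.min(0))/2)
    for o in("mat","order_pad"):
        # top-plane outline from mask
        c,_=cv2.findContours(pts[o][0].astype(np.uint8),0,2); c=max(c,key=len)[:,0,::-1]
        P=onplane(n,c,.003 if o=="mat" else .012)[:,:2]
        q=cv2.minAreaRect((P*1000).astype(np.float32)); print(o,q)
    c=pts["cylinder"][1]; c=c[(c[:,2]>.016)&(c[:,2]<.028)]; print("cyl",cv2.minAreaRect((c[:,:2]*1000).astype(np.float32)),c.mean(0))
    # rack from depth: any point above 3.5mm near
    H,W=d.shape; A=np.full((H,W,3),np.nan); A[d>0]=cloud(n,np.ones_like(d,bool),d)
    sel=(A[...,2]>.004)&(A[...,2]<.04)&(np.hypot(A[...,0]-.51,A[...,1]-.357)<.13)
    k,lab=cv2.connectedComponents(sel.astype(np.uint8)); rp=project(n,[.44,.33,.006])[0].astype(int)
    L=np.bincount(lab[sel]).argmax(); Q=A[lab==L]; print("rackrect",cv2.minAreaRect((Q[:,:2]*1000).astype(np.float32)),len(Q))
    np.save(f"m_{n}.npy",np.array([pts[o][0] for o in("rack","cylinder","bottle","loupe")]))
E
```

```text
scene rack [(0.86, array([0.5068, 0.3508, 0.    ]))]
scene cylinder [(0.53, array([0.5361, 0.3644, 0.006 ]))]Traceback (most recent call last):
  File "<stdin>", line 9, in <module>
IndexError: list index out of range
```

```bash
cat > m1.py <<'E'
from meas import *
for n in("scene","top"):
    im,d=imaging.grab_frame(n)
    pts={}
    for o in("rack","cylinder","bottle","loupe","mat","order_pad"):
        for k in range(4):
            rs=imaging.trace(o,n)
            if o=="bottle": rs=[r for r in rs if abs(np.median(cloud(n,r["mask"],d)[:,0])-.495)<.03]
            if rs: break
            im,d=imaging.grab_frame(n)
        m=rs[0]["mask"]; pts[o]=(m,cloud(n,m,d))
        po=imaging.place_of(o,n)
        z={"rack":0,"cylinder":.006,"bottle":.006,"loupe":.006}.get(o,0)
        print(n,o,[(round(q["score"],2),np.round(onplane(n,q["pixel"],z)[0],4)) for q in po[:2]])
    me=lambda m:cv2.erode(m.astype(np.uint8),np.ones((3,3)))>0
    b=cloud(n,me(pts["bottle"][0]),d); b=b[(b[:,2]>.012)&(b[:,2]<.054)]; print("bottle",len(b),fitround(b,.019))
    l=cloud(n,pts["loupe"][0],d); l=l[(l[:,2]>.012)&(l[:,2]<.039)]; print("loupe",len(l),fitround(l))
    al=cloud(n,me(pts["loupe"][0]),d);al=al[al[:,2]>.039];print("loupetop",len(al),al.mean(0),(al.max(0)+al.min(0))/2)
    for o in("mat","order_pad"):
        c,_=cv2.findContours(pts[o][0].astype(np.uint8),0,2); c=max(c,key=len)[:,0,::-1]
        P=onplane(n,c,.003 if o=="mat" else .012)[:,:2]
        print(o,cv2.minAreaRect((P*1000).astype(np.float32)))
    c=pts["cylinder"][1]; c=c[(c[:,2]>.016)&(c[:,2]<.028)]; print("cyl",cv2.minAreaRect((c[:,:2]*1000).astype(np.float32)),c.mean(0))
    H,W=d.shape; A=np.full((H,W,3),np.nan); A[d>0]=cloud(n,np.ones_like(d,bool),d)
    sel=(A[...,2]>.004)&(A[...,2]<.04)&(np.hypot(A[...,0]-.51,A[...,1]-.357)<.13)
    k,lab=cv2.connectedComponents(sel.astype(np.uint8)); L=np.bincount(lab[sel]).argmax(); Q=A[lab==L]
    print("rackrect",cv2.minAreaRect((Q[:,:2]*1000).astype(np.float32)),len(Q))
    np.save(f"m_{n}.npy",np.array([pts[o][0] for o in("rack","cylinder","bottle","loupe")]))
E
python3 m1.py
```

```text
scene rack [(0.81, array([0.503 , 0.3499, 0.    ]))]
scene cylinder [(0.55, array([0.5466, 0.3642, 0.006 ]))]
scene bottle [(0.98, array([0.3646, 0.363 , 0.006 ])), (0.85, array([0.5   , 0.3565, 0.006 ]))]
scene loupe [(0.65, array([0.4613, 0.3365, 0.006 ])), (0.61, array([0.4935, 0.3507, 0.006 ]))]
scene mat [(0.62, array([0.5283, 0.1769, 0.    ]))]
scene order_pad [(0.69, array([0.5489, 0.0042, 0.    ]))]
bottle 281 (array([0.4992071 , 0.35380613]), np.float64(0.0010018467223256314))
loupe 263 (array([0.45234417, 0.3442962 , 0.1864214 ]), np.float64(0.002400022094005748))
loupetop 40 [0.45112359 0.34166675 0.04100922] [0.45147781 0.3450132  0.04126559]
mat ((530.4686279296875, 181.10667419433594), (160.73880004882812, 102.32032012939453), 4.037705421447754)
order_pad ((546.270751953125, 2.2943801879882812), (217.10643005371094, 156.02249145507812), 2.0034875869750977)
cyl ((538.8146362304688, 360.6579284667969), (30.952396392822266, 64.25578308105469), 9.868745803833008) [0.54186521 0.35780664 0.02016553]
rackrect ((510.53948974609375, 356.2928466796875), (173.4734649658203, 108.38
[... 420 characters left out ...]
9666 , 0.35487393]), np.float64(0.00041428729563208077))
loupe 216 (array([0.4522764 , 0.34556224, 0.22034986]), np.float64(0.0032175437710679675))
loupetop 69 [0.45219717 0.34538958 0.04190216] [0.45302289 0.34679382 0.04256525]
mat ((530.7136840820312, 182.6530303955078), (161.74375915527344, 102.62077331542969), 2.8536338806152344)
order_pad ((548.5193481445312, 1.7388458251953125), (213.46112060546875, 154.2850799560547), 1.7980093955993652)
cyl ((539.5728149414062, 362.0353088378906), (29.247129440307617, 67.6845703125), 6.187840461730957) [0.54129744 0.36220932 0.02057867]
rackrect ((516.728271484375, 361.73907470703125), (183.72793579101562, 112.52339935302734), 8.62004566192627) 4619
```

Request:
{"method": "move_arm", "body": {
  "hand": [0.3, 0.3, 0.3, 0.3, 0.3],
  "offset": [
    [4, -2.2, 0],
    [8, -4.4, 0],
    [12, -6.6, 0],
    [16, -8.8, 0],
    [20, -11, 0]
  ],
  "rot": [
    [0, 0, 4.2],
    [0, 0, 8.4],
    [0, 0, 12.6],
    [0, 0, 16.8],
    [0, 0, 21.3]
  ],
  "newtons": 40
}}

```text
time_s: 2.8
tool_pos: [0.3312, 0.449, 0.2314]
ee_rot: [-0.074, 0.997, 0.0, 0.0]
contact_force: [-0.1, 0.3, 0.6]
grip_width: 0.698
grip_force: 0.0
```

Request:
{"method": "move_arm", "body": {
  "hand": [0.3, 0.3, 0.3, 0.3, 0.3],
  "offset": [
    [4.2, -2.4, 0],
    [8.4, -4.7, 0],
    [12.6, -7.1, 0],
    [16.8, -9.45, 0],
    [16.85, -9.45, -5]
  ],
  "rot": [
    [0, 0, 0],
    [0, 0, 0],
    [0, 0, 0],
    [0, 0, 0],
    [0, 0, 0]
  ]
}}

```text
time_s: 3.3
tool_pos: [0.5049, 0.3537, 0.1861]
ee_rot: [-0.07, 0.998, 0.002, 0.005]
contact_force: [0.6, 3.2, -0.8]
grip_width: 0.701
grip_force: 0.0
```

Run:
```python
from h import *
s=sensors.state(); print(s["tool_pos"],s["ee_rot"],s["joint_positions"])
o=[]
for n,b in(("scene",(100,260,220,400)),("top",(130,290,140,320))):
    im,d=imaging.grab_frame(n); o.append(cv2.resize(im[b[0]:b[1],b[2]:b[3]],None,fx=2.2,fy=2.2))
cv2.imwrite("pics/a1.png",np.hstack(o))
```

```text
[0.50491481 0.35374041 0.18607725] [-0.06976833  0.99754967  0.00152199  0.00497189] [ 4.86882101e-01  2.48016188e-01  1.41260248e+00 -1.25111526e-03
  1.47064953e+00 -1.22344757e+00]
```

View pics/a1.png

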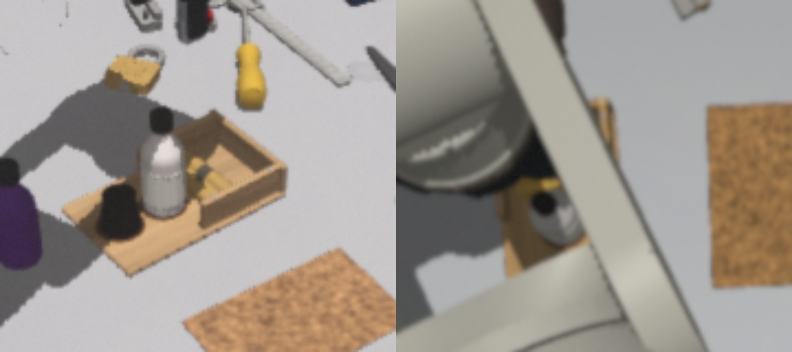

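Request:
{"method": "move_arm", "body": {
  "hand": [0.3, 0.3],
  "offset": [
    [0, 0, 0],
    [0, 0, 0]
  ],
  "rot": [
    [0, 0, 0],
    [0, 0, 0]
  ]
}}

```text
time_s: 3.6
tool_pos: [0.4982, 0.3566, 0.1836]
ee_rot: [-0.073, 0.997, 0.0, 0.001]
contact_force: [-0.7, -0.5, 0.3]
grip_width: 0.699
grip_force: 0.0
```

Run:
```python
from h import *
s=sensors.state(); print(s["tool_pos"],s["ee_rot"],s["joint_positions"])
im,d=imaging.grab_frame("scene"); P=s["tool_pos"]; print(project("scene",[P,[.4996,.3545,.106],[.4996,.3545,.006]]))
u=project("scene",P)[0]; cv2.circle(im,(int(u[1]),int(u[0])),2,(0,0,255),-1)
cv2.imwrite("pics/a2.png",cv2.resize(im[20:240,200:420],None,fx=2.5,fy=2.5))
```

```text
[0.49818936 0.35657085 0.18361297] [-7.25463994e-02  9.97364397e-01  4.60040361e-04  1.03367487e-03] [ 4.95524070e-01  2.46486308e-01  1.41948380e+00 -9.50656357e-06
  1.47335971e+00 -1.22049181e+00]
[[113.1250053  290.5323097 ]
 [150.84156633 292.99416074]
 [192.76422052 294.30387811]]
```

View pics/a2.png

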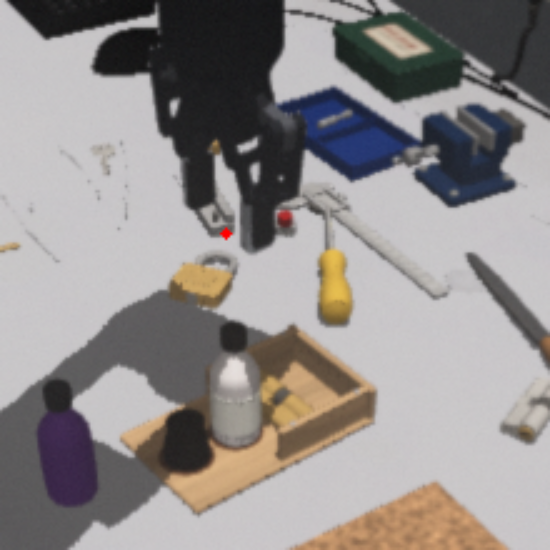

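Request:
{"method": "move_arm", "body": {
  "hand": [0.3, 0.3, 0.3, 0.3],
  "offset": [
    [0, 0, -3],
    [0, 0, -5],
    [0, 0, -7],
    [0, 0, -7]
  ],
  "rot": [
    [0, 0, 0],
    [0, 0, 0],
    [0, 0, 0],
    [0, 0, 0]
  ]
}}

```text
time_s: 4.05
tool_pos: [0.4974, 0.3559, 0.1105]
ee_rot: [-0.072, 0.997, -0.0, -0.001]
contact_force: [-0.1, -0.3, 0.2]
grip_width: 0.699
grip_force: 0.0
```

Request:
{"method": "move_arm", "body": {
  "hand": [0.3, 0.3, 0.3, 0.3, 0.3],
  "offset": [
    [0.2, -0.15, -2],
    [0.2, -0.15, -4],
    [0.2, -0.15, -6],
    [0.2, -0.15, -7.2],
    [0.2, -0.15, -7.2]
  ],
  "rot": [
    [0, 0, 0],
    [0, 0, 0],
    [0, 0, 0],
    [0, 0, 0],
    [0, 0, 0]
  ]
}}

```text
time_s: 4.55
tool_pos: [0.5001, 0.3543, 0.0393]
ee_rot: [-0.072, 0.997, -0.0, -0.0]
contact_force: [0.0, -0.2, 0.2]
grip_width: 0.697
grip_force: 0.0
```

Request:
{"method": "move_arm", "body": {
  "hand": [0.3, 0.6, 0.6, 0.6, 0.6],
  "offset": [
    [0, 0, -0.25],
    [0, 0, -0.25],
    [0, 0, -0.25],
    [0, 0, -0.25],
    [0, 0, -0.25]
  ],
  "rot": [
    [0, 0, 0],
    [0, 0, 0],
    [0, 0, 0],
    [0, 0, 0],
    [0, 0, 0]
  ],
  "newtons": 40
}}

```text
time_s: 5.05
tool_pos: [0.5008, 0.3545, 0.038]
ee_rot: [-0.072, 0.997, 0.0, 0.001]
contact_force: [-1.5, -0.6, 6.9]
grip_width: 0.431
grip_force: 40.4
```

Request:
{"method": "move_arm", "body": {
  "hand": [0.8, 0.8, 0.8, 0.8, 0.8],
  "offset": [
    [0, 0, 0],
    [0, 0, 0],
    [0, 0, 0],
    [0, 0, 0],
    [0, 0, 0]
  ],
  "rot": [
    [0, 0, 0],
    [0, 0, 0],
    [0, 0, 0],
    [0, 0, 0],
    [0, 0, 0]
  ]
}}

```text
time_s: 5.55
tool_pos: [0.5008, 0.3545, 0.038]
ee_rot: [-0.072, 0.997, 0.0, 0.001]
contact_force: [-1.1, 1.2, 7.1]
grip_width: 0.427
grip_force: 40.4
```

Request:
{"method": "move_arm", "body": {
  "hand": [0.8, 0.8, 0.8, 0.8, 0.8],
  "offset": [
    [0, 0, 0.5],
    [0, 0, 1.5],
    [0, 0, 3],
    [0, 0, 4],
    [0, 0, 4]
  ],
  "rot": [
    [0, 0, 0],
    [0, 0, 0],
    [0, 0, 0],
    [0, 0, 0],
    [0, 0, 0]
  ]
}}

```text
time_s: 6.05
tool_pos: [0.5012, 0.3546, 0.0791]
ee_rot: [-0.072, 0.997, 0.001, 0.001]
contact_force: [1.0, 0.2, -2.0]
grip_width: 0.431
grip_force: 40.2
```

Run:
```python
from h import *
s=sensors.state(); print(s["tool_pos"],s["contact_force"])
im,d=imaging.grab_frame("scene")
cv2.imwrite("pics/a3.png",cv2.resize(im[60:240,220:400],None,fx=2.5,fy=2.5))
```

```text
[0.50120149 0.35455646 0.07913468] [ 1.03699074  0.22629053 -2.03056438]
```

View pics/a3.png

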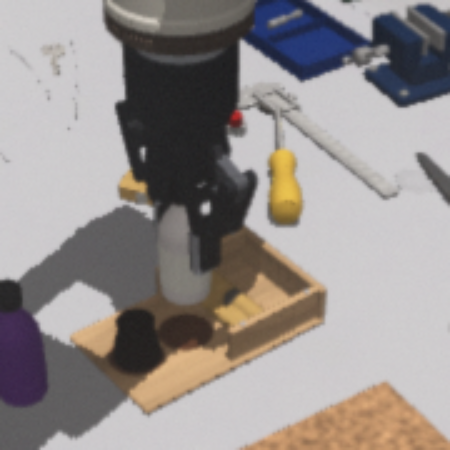

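Request:
{"method": "move_arm", "body": {
  "hand": [0.8, 0.8, 0.8, 0.8, 0.8],
  "offset": [
    [0, 0, 2],
    [1.4, -3.4, 3],
    [3.2, -7.8, 3],
    [5, -12.3, 3],
    [6.2, -15.5, 3]
  ],
  "rot": [
    [0, 0, 0],
    [0, 0, 0],
    [0, 0, 0],
    [0, 0, 0],
    [0, 0, 0]
  ]
}}

```text
time_s: 6.6
tool_pos: [0.5629, 0.1966, 0.1063]
ee_rot: [-0.072, 0.997, -0.0, -0.0]
contact_force: [0.6, 0.6, -0.7]
grip_width: 0.427
grip_force: 40.5
```

Request:
{"method": "move_arm", "body": {
  "hand": [0.8, 0.8, 0.8, 0.8],
  "offset": [
    [0.7, -1.7, 0],
    [0.7, -1.7, -2],
    [0.7, -1.7, -4],
    [0.7, -1.7, -4]
  ],
  "rot": [
    [0, 0, 0],
    [0, 0, 0],
    [0, 0, 0],
    [0, 0, 0]
  ]
}}

```text
time_s: 7.0
tool_pos: [0.5678, 0.1816, 0.0638]
ee_rot: [-0.072, 0.997, -0.0, -0.002]
contact_force: [0.3, 0.4, -1.6]
grip_width: 0.43
grip_force: 40.4
```

Request:
{"method": "move_arm", "body": {
  "hand": [0.8, 0.8, 0.8, 0.8, 0.8],
  "offset": [
    [0, 0, -1.2],
    [0, 0, -2.2],
    [0, 0, -2.6],
    [0, 0, -2.8],
    [0, 0, -2.8]
  ],
  "rot": [
    [0, 0, 0],
    [0, 0, 0],
    [0, 0, 0],
    [0, 0, 0],
    [0, 0, 0]
  ]
}}

```text
time_s: 7.5
tool_pos: [0.5694, 0.1822, 0.0388]
ee_rot: [-0.072, 0.997, -0.0, 0.0]
contact_force: [-0.2, 0.4, -0.7]
grip_width: 0.43
grip_force: 40.4
```

Request:
{"method": "move_arm", "body": {
  "hand": [0.8, 0.8, 0.8],
  "offset": [
    [0, 0, -0.2],
    [0, 0, -0.35],
    [0, 0, -0.35]
  ],
  "rot": [
    [0, 0, 0],
    [0, 0, 0],
    [0, 0, 0]
  ]
}}

```text
time_s: 7.8
tool_pos: [0.5693, 0.1821, 0.0352]
ee_rot: [-0.072, 0.997, -0.0, -0.0]
contact_force: [-0.1, 0.1, -1.1]
grip_width: 0.428
grip_force: 40.4
```

Request:
{"method": "move_arm", "body": {
  "hand": [0.8, 0.8, 0.8],
  "offset": [
    [0, 0, -0.1],
    [0, 0, -0.15],
    [0, 0, -0.15]
  ],
  "rot": [
    [0, 0, 0],
    [0, 0, 0],
    [0, 0, 0]
  ]
}}

```text
time_s: 8.1
tool_pos: [0.5697, 0.1822, 0.035]
ee_rot: [-0.072, 0.997, -0.0, 0.001]
contact_force: [-5.1, -0.4, 12.8]
grip_width: 0.423
grip_force: 42.0
```

Contact; release and rise.

Request:
{"method": "move_arm", "body": {
  "hand": [0.3, 0.3, 0.3, 0.3, 0.3],
  "offset": [
    [0, 0, 0.1],
    [0, 0, 0.15],
    [0, 0, 0.15],
    [0, 0, 3],
    [0, 0, 6]
  ],
  "rot": [
    [0, 0, 0],
    [0, 0, 0],
    [0, 0, 0],
    [0, 0, 0],
    [0, 0, 0]
  ]
}}

```text
time_s: 8.6
tool_pos: [0.5688, 0.182, 0.0936]
ee_rot: [-0.072, 0.997, -0.0, -0.001]
contact_force: [0.5, -0.6, 0.3]
grip_width: 0.699
grip_force: 0.0
```

Request:
{"method": "move_arm", "body": {
  "hand": [0.3, 0.3, 0.3, 0.3, 0.3],
  "offset": [
    [0, 0, 3],
    [-2, 4, 4],
    [-5, 8, 4],
    [-8, 12, 4],
    [-10, 15, 4]
  ],
  "rot": [
    [0, 0, 0],
    [0, 0, 0],
    [0, 0, 0],
    [0, 0, 0],
    [0, 0, 0]
  ]
}}

```text
time_s: 9.1
tool_pos: [0.4674, 0.334, 0.1339]
ee_rot: [-0.072, 0.997, 0.0, -0.0]
contact_force: [1.4, -0.2, -0.8]
grip_width: 0.7
grip_force: 0.0
```

Run:
```python
from meas import *
s=sensors.state(); print(s["tool_pos"])
im,d=imaging.grab_frame("scene"); n="scene"
cv2.imwrite("pics/a4.png",cv2.resize(im[120:300,220:440],None,fx=2.5,fy=2.5))
r=imaging.trace("bottle",n)
for q in r[:4]:
    m=cv2.erode(q["mask"].astype(np.uint8),np.ones((3,3)))>0; b=cloud(n,m,d); b=b[(b[:,2]>.01)&(b[:,2]<.05)]
    print(q["score"],q["pixel"],fitround(b,.019) if len(b)>20 else None)
```

```text
[0.46742557 0.3339552  0.13390579]
0.81 [221.9, 376.7] (array([0.56802246, 0.18128807]), np.float64(0.0009340544420973701))
```

View pics/a4.png

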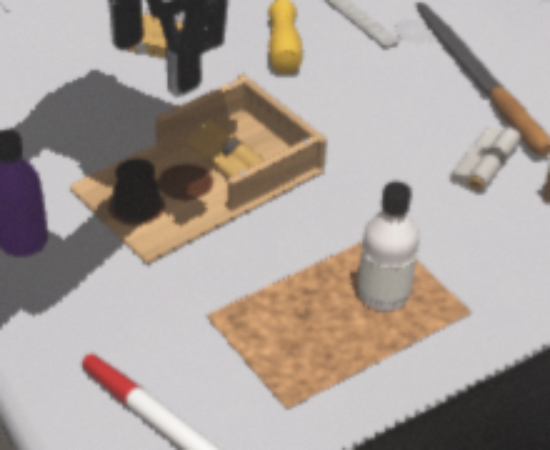

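The bottle stands upright on the mat; its dark spot on the rack (scene 193,294) matches the position it was taken from. Loupe next.

Request:
{"method": "move_arm", "body": {
  "hand": [0.3, 0.3, 0.3, 0.3, 0.3],
  "offset": [
    [-1.35, 1.25, 0],
    [-1.35, 1.25, -3],
    [-1.35, 1.25, -6],
    [-1.35, 1.25, -8],
    [-1.35, 1.25, -8]
  ],
  "rot": [
    [0, 0, 0],
    [0, 0, 0],
    [0, 0, 0],
    [0, 0, 0],
    [0, 0, 0]
  ]
}}

```text
time_s: 9.7
tool_pos: [0.4549, 0.3435, 0.0511]
ee_rot: [-0.072, 0.997, -0.001, -0.002]
contact_force: [-0.5, -0.7, 0.0]
grip_width: 0.703
grip_force: 0.0
```

Request:
{"method": "move_arm", "body": {
  "hand": [0.3, 0.3, 0.3, 0.3, 0.3],
  "offset": [
    [0, 0, 0],
    [0, 0.15, -1.5],
    [0, 0.15, -3],
    [0, 0.15, -3.7],
    [0, 0.15, -3.9]
  ],
  "rot": [
    [0, 0, 0],
    [0, 0, 0],
    [0, 0, 0],
    [0, 0, 0],
    [0, 0, 0]
  ]
}}

```text
time_s: 10.2
tool_pos: [0.4554, 0.3458, 0.0136]
ee_rot: [-0.072, 0.997, -0.0, -0.001]
contact_force: [0.2, 0.5, -0.9]
grip_width: 0.699
grip_force: 0.0
```

Request:
{"method": "move_arm", "body": {
  "hand": [0.5, 0.7, 0.7, 0.7, 0.7],
  "offset": [
    [0, 0, 0],
    [0, 0, 0],
    [0, 0, 0],
    [0, 0, 0],
    [0, 0, 0]
  ],
  "rot": [
    [0, 0, 0],
    [0, 0, 0],
    [0, 0, 0],
    [0, 0, 0],
    [0, 0, 0]
  ],
  "newtons": 20
}}

```text
time_s: 10.7
tool_pos: [0.4561, 0.3463, 0.0153]
ee_rot: [-0.072, 0.997, 0.0, 0.0]
contact_force: [0.5, -0.5, 5.7]
grip_width: 0.379
grip_force: 20.5
```

Request:
{"method": "move_arm", "body": {
  "hand": [0.7, 0.7, 0.7, 0.7, 0.7],
  "offset": [
    [0, 0, 0.5],
    [0, 0, 1.5],
    [0, 0, 3],
    [0, 0, 4],
    [0, 0, 4]
  ],
  "rot": [
    [0, 0, 0],
    [0, 0, 0],
    [0, 0, 0],
    [0, 0, 0],
    [0, 0, 0]
  ]
}}

```text
time_s: 11.2
tool_pos: [0.4567, 0.3466, 0.057]
ee_rot: [-0.072, 0.997, 0.001, 0.001]
contact_force: [0.1, 0.4, -0.2]
grip_width: 0.378
grip_force: 19.9
```

Run:
```python
from h import *
im,d=imaging.grab_frame("scene")
cv2.imwrite("pics/a5.png",cv2.resize(im[100:240,220:400],None,fx=3,fy=3))
```

```text
(no output)
```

View pics/a5.png

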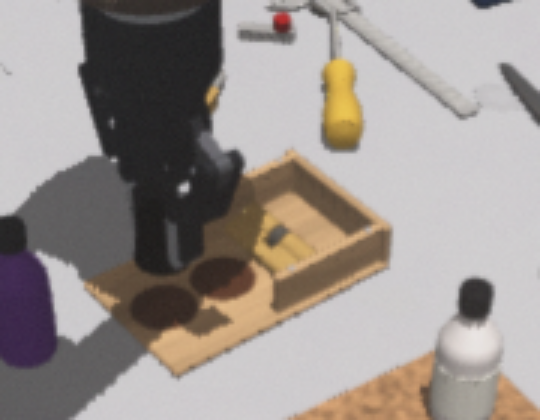

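Request:
{"method": "move_arm", "body": {
  "hand": [0.7, 0.7, 0.7, 0.7, 0.7],
  "offset": [
    [0, 0, 1],
    [0.6, -4, 1],
    [1.4, -8, 1],
    [2.1, -12, 1],
    [2.8, -16.6, 1]
  ],
  "rot": [
    [0, 0, 0],
    [0, 0, 0],
    [0, 0, 0],
    [0, 0, 0],
    [0, 0, 0]
  ]
}}

```text
time_s: 11.75
tool_pos: [0.4838, 0.179, 0.065]
ee_rot: [-0.072, 0.997, -0.0, -0.0]
contact_force: [1.5, -0.6, -0.3]
grip_width: 0.381
grip_force: 20.0
```

Request:
{"method": "move_arm", "body": {
  "hand": [0.7, 0.7, 0.7, 0.7, 0.7],
  "offset": [
    [0, 0, 0],
    [0, 0, -2],
    [0, 0, -4],
    [0, 0, -4.8],
    [0, 0, -4.8]
  ],
  "rot": [
    [0, 0, 0],
    [0, 0, 0],
    [0, 0, 0],
    [0, 0, 0],
    [0, 0, 0]
  ]
}}

```text
time_s: 12.25
tool_pos: [0.4832, 0.1802, 0.0161]
ee_rot: [-0.072, 0.997, -0.0, -0.001]
contact_force: [0.4, -0.6, 0.8]
grip_width: 0.382
grip_force: 20.0
```

Run:
```python
from h import *
print(onplane("scene",[[202.3,275],[193,294]],.006))
im,d=imaging.grab_frame("scene")
# dark spots: enlarge & segment on rack base
roi=im[170:225,245:320]; g=roi.max(2).astype(int)
m=((roi[...,2]<95)).astype(np.uint8)
k,l,st,c=cv2.connectedComponentsWithStats(m)
for i in range(1,k):
    if st[i,4]>60: print(st[i],c[i],onplane("scene",[c[i][1]+170,c[i][0]+245],.006)[0])
```

```text
[[0.45468736 0.34786759 0.006     ]
 [0.49876146 0.35417    0.006     ]]
[ 45   0  30  55 627] [67.2185008  26.30940989] [0.52503599 0.32864028 0.006     ]
[26 32 15  9 65] [33.41538462 36.38461538] [0.45527376 0.33446323 0.006     ]
```

Request:
{"method": "move_arm", "body": {
  "hand": [0.7, 0.7, 0.7, 0.7],
  "offset": [
    [0, 0, -0.2],
    [0, 0, -0.3],
    [0, 0, -0.4],
    [0, 0, -0.4]
  ],
  "rot": [
    [0, 0, 0],
    [0, 0, 0],
    [0, 0, 0],
    [0, 0, 0]
  ]
}}

```text
time_s: 12.7
tool_pos: [0.4839, 0.1802, 0.0129]
ee_rot: [-0.072, 0.997, -0.0, 0.0]
contact_force: [-0.2, -0.8, -0.8]
grip_width: 0.383
grip_force: 20.0
```

Request:
{"method": "move_arm", "body": {
  "hand": [0.7, 0.7, 0.7],
  "offset": [
    [0, 0, -0.1],
    [0, 0, -0.15],
    [0, 0, -0.15]
  ],
  "rot": [
    [0, 0, 0],
    [0, 0, 0],
    [0, 0, 0]
  ]
}}

```text
time_s: 13.0
tool_pos: [0.4841, 0.1802, 0.0121]
ee_rot: [-0.072, 0.997, -0.0, 0.0]
contact_force: [-4.9, -1.3, 14.1]
grip_width: 0.382
grip_force: 21.9
```

Request:
{"method": "move_arm", "body": {
  "hand": [0.3, 0.3, 0.3, 0.3, 0.3],
  "offset": [
    [0, 0, 0.1],
    [0, 0, 0.15],
    [0, 0, 0.15],
    [0, 0, 4],
    [0, 0, 8]
  ],
  "rot": [
    [0, 0, 0],
    [0, 0, 0],
    [0, 0, 0],
    [0, 0, 0],
    [0, 0, 0]
  ]
}}

```text
time_s: 13.5
tool_pos: [0.4831, 0.1799, 0.0913]
ee_rot: [-0.072, 0.997, -0.0, -0.001]
contact_force: [0.2, 0.4, 0.3]
grip_width: 0.7
grip_force: 0.0
```

Request:
{"method": "move_arm", "body": {
  "hand": [0.35, 0.35, 0.35, 0.35, 0.35],
  "offset": [
    [0, 2, 3],
    [1, 6, 5],
    [2, 10, 5],
    [3.5, 14, 5],
    [5.5, 18, 5]
  ],
  "rot": [
    [0, 0, -8],
    [0, 0, -16],
    [0, 0, -24],
    [0, 0, -32],
    [0, 0, -40]
  ]
}}

```text
time_s: 14.0
tool_pos: [0.5389, 0.3619, 0.1415]
ee_rot: [0.276, 0.961, 0.0, 0.0]
contact_force: [1.1, 0.2, 0.4]
grip_width: 0.653
grip_force: 0.0
```

Request:
{"method": "move_arm", "body": {
  "hand": [0.35, 0.35, 0.35, 0.35, 0.35],
  "offset": [
    [0, 0, 0],
    [0, 0, 0],
    [0, 0, 0],
    [0, 0, 0],
    [0, 0, 0]
  ],
  "rot": [
    [0, 0, -8],
    [0, 0, -16],
    [0, 0, -24],
    [0, 0, -32],
    [0, 0, -40]
  ]
}}

```text
time_s: 14.5
tool_pos: [0.5388, 0.3601, 0.1409]
ee_rot: [0.588, 0.809, -0.0, -0.0]
contact_force: [1.2, 0.9, -1.2]
grip_width: 0.648
grip_force: 0.0
```

Request:
{"method": "move_arm", "body": {
  "hand": [0.35, 0.35, 0.35, 0.35],
  "offset": [
    [0, 0, 0],
    [0, 0, 0],
    [0, 0, 0],
    [0, 0, 0]
  ],
  "rot": [
    [0, 0, -8],
    [0, 0, -10],
    [0, 0, -10],
    [0, 0, -10]
  ]
}}

```text
time_s: 14.9
tool_pos: [0.5388, 0.3601, 0.1411]
ee_rot: [0.654, 0.757, -0.0, -0.0]
contact_force: [0.6, -0.6, 0.8]
grip_width: 0.655
grip_force: 0.0
```

Request:
{"method": "move_arm", "body": {
  "hand": [0.35, 0.35, 0.35, 0.35, 0.35],
  "offset": [
    [0.15, 0.1, -3],
    [0.15, 0.1, -6],
    [0.15, 0.1, -8],
    [0.15, 0.1, -9],
    [0.15, 0.1, -9]
  ],
  "rot": [
    [0, 0, 0],
    [0, 0, 0],
    [0, 0, 0],
    [0, 0, 0],
    [0, 0, 0]
  ]
}}

```text
time_s: 15.4
tool_pos: [0.5399, 0.3609, 0.0502]
ee_rot: [0.654, 0.756, -0.001, -0.0]
contact_force: [-0.9, 0.1, 0.2]
grip_width: 0.651
grip_force: 0.0
```

Run:
```python
from h import *
print(sensors.state()["tool_pos"])
im,d=imaging.grab_frame("scene")
cv2.imwrite("pics/a6.png",cv2.resize(im[90:270,230:410],None,fx=2.5,fy=2.5))
```

```text
[0.53990992 0.3608653  0.05017987]
```

View pics/a6.png

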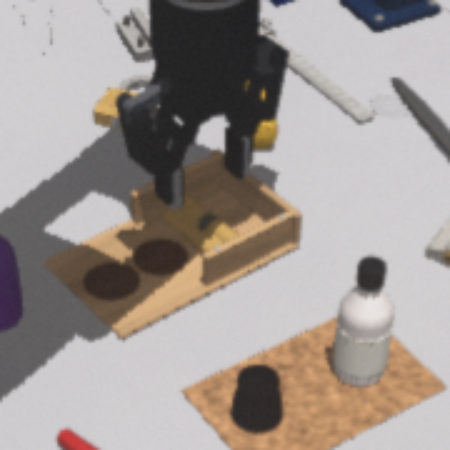

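The picture shows the loupe and bottle upright on the mat, and the fingers straddling the cylinder. Lowering.

Request:
{"method": "move_arm", "body": {
  "hand": [0.35, 0.35, 0.35, 0.35, 0.35],
  "offset": [
    [0, 0, -1.5],
    [0, 0, -3],
    [0, 0, -3.8],
    [0, 0, -4.2],
    [0, 0, -4.2]
  ],
  "rot": [
    [0, 0, 0],
    [0, 0, 0],
    [0, 0, 0],
    [0, 0, 0],
    [0, 0, 0]
  ]
}}

```text
time_s: 15.95
tool_pos: [0.5401, 0.361, 0.0086]
ee_rot: [0.654, 0.756, -0.001, -0.0]
contact_force: [0.1, 0.5, 0.5]
grip_width: 0.647
grip_force: 0.0
```

Request:
{"method": "move_arm", "body": {
  "hand": [0.5, 0.65, 0.8, 0.8, 0.8],
  "offset": [
    [0, 0, 0],
    [0, 0, 0],
    [0, 0, 0],
    [0, 0, 0],
    [0, 0, 0]
  ],
  "rot": [
    [0, 0, 0],
    [0, 0, 0],
    [0, 0, 0],
    [0, 0, 0],
    [0, 0, 0]
  ],
  "newtons": 50
}}

```text
time_s: 16.45
tool_pos: [0.5407, 0.3613, 0.0101]
ee_rot: [0.654, 0.756, 0.001, 0.0]
contact_force: [-1.0, -0.7, 6.8]
grip_width: 0.328
grip_force: 49.4
```

Request:
{"method": "move_arm", "body": {
  "hand": [0.8, 0.8, 0.8, 0.8, 0.8],
  "offset": [
    [0, 0, 0.7],
    [0, 0, 2],
    [0, 0, 4],
    [0, 0, 6],
    [0, 0, 8]
  ],
  "rot": [
    [0, 0, 0],
    [0, 0, 0],
    [0, 0, 0],
    [0, 0, 0],
    [0, 0, 0]
  ]
}}

```text
time_s: 16.95
tool_pos: [0.5404, 0.3611, 0.0911]
ee_rot: [0.654, 0.756, 0.0, 0.0]
contact_force: [-0.0, -0.6, -1.6]
grip_width: 0.327
grip_force: 49.7
```

Run:
```python
from h import *
print(sensors.state()["tool_pos"],sensors.state()["contact_force"])
im,d=imaging.grab_frame("scene")
cv2.imwrite("pics/a7.png",cv2.resize(im[70:230,230:390],None,fx=2.5,fy=2.5))
```

```text
[0.54037788 0.36112642 0.09111473] [-0.01968224 -0.61564222 -1.64456213]
```

View pics/a7.png

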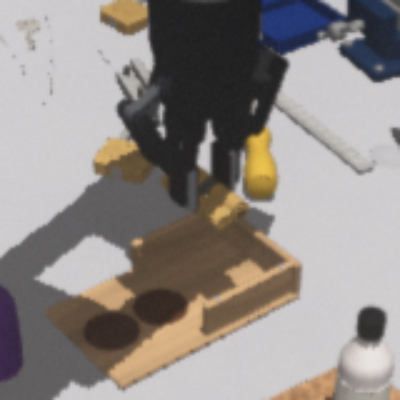

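Request:
{"method": "move_arm", "body": {
  "hand": [0.8, 0.8, 0.8, 0.8, 0.8],
  "offset": [
    [0, 0, 3],
    [0, -2, 6],
    [0, -6, 6],
    [0, -10.3, 6],
    [0, -14.6, 6]
  ],
  "rot": [
    [0, 0, 0],
    [0, 0, 0],
    [0, 0, 0],
    [0, 0, 0],
    [0, 0, 0]
  ]
}}

```text
time_s: 17.5
tool_pos: [0.54, 0.2138, 0.1498]
ee_rot: [0.654, 0.756, 0.0, 0.0]
contact_force: [1.5, -0.1, -1.5]
grip_width: 0.33
grip_force: 49.9
```

Request:
{"method": "move_arm", "body": {
  "hand": [0.8, 0.8, 0.8, 0.8, 0.8],
  "offset": [
    [0.2, -4.3, 0],
    [0.4, -8.6, 0],
    [0.6, -12.9, 0],
    [0.75, -17.2, 0],
    [0.75, -21.2, 0]
  ],
  "rot": [
    [0, 0, 0],
    [0, 0, 0],
    [0, 0, 0],
    [0, 0, 0],
    [0, 0, 0]
  ]
}}

```text
time_s: 18.0
tool_pos: [0.5477, 0.0012, 0.1498]
ee_rot: [0.655, 0.756, 0.0, 0.0]
contact_force: [1.2, 0.5, -0.8]
grip_width: 0.328
grip_force: 49.9
```

Request:
{"method": "move_arm", "body": {
  "hand": [0.8, 0.8, 0.8, 0.8, 0.8],
  "offset": [
    [0, 0, -3],
    [0, 0, -6],
    [0, 0, -9],
    [0, 0, -11],
    [0, 0, -11]
  ],
  "rot": [
    [0, 0, 0],
    [0, 0, 0],
    [0, 0, 0],
    [0, 0, 0],
    [0, 0, 0]
  ]
}}

```text
time_s: 18.5
tool_pos: [0.5464, 0.0033, 0.0371]
ee_rot: [0.654, 0.756, -0.001, -0.002]
contact_force: [0.7, -0.4, -1.5]
grip_width: 0.33
grip_force: 49.9
```

Request:
{"method": "move_arm", "body": {
  "hand": [0.8, 0.8, 0.8, 0.8, 0.8],
  "offset": [
    [0.1, 0, -0.8],
    [0.1, 0, -1.5],
    [0.1, 0, -1.9],
    [0.1, 0, -2.0],
    [0.1, 0, -2.0]
  ],
  "rot": [
    [0, 0, 0],
    [0, 0, 0],
    [0, 0, 0],
    [0, 0, 0],
    [0, 0, 0]
  ]
}}

```text
time_s: 19.0
tool_pos: [0.549, 0.0031, 0.0195]
ee_rot: [0.654, 0.756, 0.0, 0.0]
contact_force: [-0.3, 0.8, -2.2]
grip_width: 0.329
grip_force: 49.9
```

Request:
{"method": "move_arm", "body": {
  "hand": [0.8, 0.8, 0.8, 0.8],
  "offset": [
    [0, 0, -0.2],
    [0, 0, -0.35],
    [0, 0, -0.4],
    [0, 0, -0.4]
  ],
  "rot": [
    [0, 0, 0],
    [0, 0, 0],
    [0, 0, 0],
    [0, 0, 0]
  ]
}}

```text
time_s: 19.4
tool_pos: [0.5491, 0.0031, 0.0161]
ee_rot: [0.654, 0.756, 0.0, 0.0]
contact_force: [-4.1, 0.5, 11.4]
grip_width: 0.328
grip_force: 51.1
```

Contact. Release and rise, then start turning back toward the loupe.

Request:
{"method": "move_arm", "body": {
  "hand": [0.35, 0.35, 0.35, 0.35, 0.35],
  "offset": [
    [0, 0, 0.1],
    [0, 0, 0.1],
    [0, 0, 0.1],
    [0, 0, 4],
    [0, 0, 8]
  ],
  "rot": [
    [0, 0, 0],
    [0, 0, 0],
    [0, 0, 0],
    [0, 0, 0],
    [0, 0, 0]
  ]
}}

```text
time_s: 19.9
tool_pos: [0.5481, 0.0032, 0.0953]
ee_rot: [0.654, 0.756, -0.001, -0.001]
contact_force: [0.8, 0.2, 0.2]
grip_width: 0.651
grip_force: 0.0
```

Request:
{"method": "move_arm", "body": {
  "hand": [0.3, 0.3, 0.3, 0.3, 0.3],
  "offset": [
    [-1, 3, 4],
    [-3, 7, 4],
    [-5, 11, 4],
    [-6.4, 15, 4],
    [-6.4, 17.6, 4]
  ],
  "rot": [
    [0, 0, 8.4],
    [0, 0, 16.8],
    [0, 0, 25.2],
    [0, 0, 33.6],
    [0, 0, 42]
  ]
}}

```text
time_s: 20.4
tool_pos: [0.4832, 0.1813, 0.1356]
ee_rot: [0.337, 0.942, 0.0, 0.0]
contact_force: [1.2, -0.6, 0.5]
grip_width: 0.697
grip_force: 0.0
```

Request:
{"method": "move_arm", "body": {
  "hand": [0.3, 0.3, 0.3, 0.3, 0.3],
  "offset": [
    [0, 0, 0],
    [0, 0, 0],
    [0, 0, 0],
    [0, 0, 0],
    [0, 0, 0]
  ],
  "rot": [
    [0, 0, 8.4],
    [0, 0, 16.8],
    [0, 0, 25.2],
    [0, 0, 33.6],
    [0, 0, 42]
  ]
}}

```text
time_s: 20.9
tool_pos: [0.4848, 0.1791, 0.1352]
ee_rot: [-0.023, 1.0, -0.0, -0.0]
contact_force: [-0.2, 0.1, 0.4]
grip_width: 0.697
grip_force: 0.0
```

Request:
{"method": "move_arm", "body": {
  "hand": [0.3, 0.3, 0.3],
  "offset": [
    [0, 0, 0],
    [0, 0, 0],
    [0, 0, 0]
  ],
  "rot": [
    [0, 0, 6],
    [0, 0, 6],
    [0, 0, 6]
  ]
}}

```text
time_s: 21.2
tool_pos: [0.4848, 0.1791, 0.1352]
ee_rot: [-0.07, 0.998, -0.0, -0.0]
contact_force: [-0.8, -0.0, 0.1]
grip_width: 0.703
grip_force: 0.0
```

Run:
```python
from meas import *
print(sensors.state()["tool_pos"])
im,d=imaging.grab_frame("scene"); n="scene"
cv2.imwrite("pics/a8.png",cv2.resize(im[160:390,280:520],None,fx=2.5,fy=2.5))
for q in imaging.trace("cylinder",n)[:3]:
    c=cloud(n,q["mask"],d); c=c[(c[:,2]>.02)&(c[:,2]<.036)]; print(q["score"],q["pixel"],cv2.minAreaRect((c[:,:2]*1000).astype(np.float32)) if len(c)>9 else 0)
for q in imaging.trace("loupe",n)[:3]:
    l=cloud(n,q["mask"],d); l=l[(l[:,2]>.008)&(l[:,2]<.037)]; print(q["score"],q["pixel"],fitround(l) if len(l)>9 else 0)
for q in imaging.trace("order_pad",n)[:1]:
    c,_=cv2.findContours(q["mask"].astype(np.uint8),0,2); c=max(c,key=len)[:,0,::-1]
    print(cv2.minAreaRect((onplane(n,c,.012)[:,:2]*1000).astype(np.float32)))
```

```text
[0.48482549 0.17910625 0.13521045]
0.56 [309.7, 426.2] ((549.1746826171875, 3.3295211791992188), (31.45443344116211, 68.64163208007812), 10.10234546661377)
0.8 [251.3, 333.6] (array([0.48020276, 0.17737407, 0.19513147]), np.float64(0.002580280645004096))
((546.8777465820312, 0.97900390625), (218.58299255371094, 154.2407989501953), 2.0703697204589844)
```

View pics/a8.png

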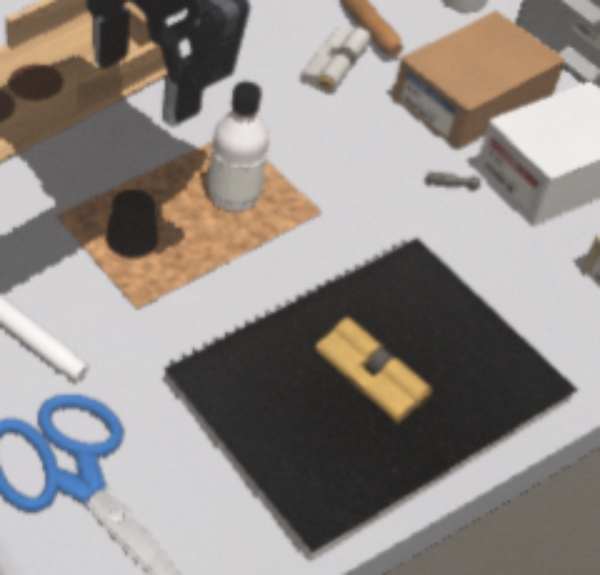

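Cylinder lies flat in the pad's middle (scene 310,426), loupe (251,334) and bottle upright on the mat. Now the loupe goes back.

Request:
{"method": "move_arm", "body": {
  "hand": [0.3, 0.3, 0.3, 0.3, 0.3],
  "offset": [
    [-0.1, 0.1, -3],
    [-0.1, 0.1, -6],
    [-0.1, 0.1, -8],
    [-0.1, 0.1, -9],
    [-0.1, 0.1, -9]
  ],
  "rot": [
    [0, 0, 0],
    [0, 0, 0],
    [0, 0, 0],
    [0, 0, 0],
    [0, 0, 0]
  ]
}}

```text
time_s: 21.9
tool_pos: [0.4834, 0.18, 0.0444]
ee_rot: [-0.072, 0.997, -0.0, -0.001]
contact_force: [-0.4, 0.2, 0.8]
grip_width: 0.705
grip_force: 0.0
```

Request:
{"method": "move_arm", "body": {
  "hand": [0.3, 0.3, 0.3, 0.3, 0.3],
  "offset": [
    [0, 0, -1],
    [0, 0, -2],
    [0, 0, -3],
    [0, 0, -3.5],
    [0, 0, -3.5]
  ],
  "rot": [
    [0, 0, 0],
    [0, 0, 0],
    [0, 0, 0],
    [0, 0, 0],
    [0, 0, 0]
  ]
}}

```text
time_s: 22.4
tool_pos: [0.4835, 0.18, 0.0095]
ee_rot: [-0.072, 0.997, -0.0, -0.001]
contact_force: [-0.6, 0.1, 0.9]
grip_width: 0.695
grip_force: 0.0
```

Request:
{"method": "move_arm", "body": {
  "hand": [0.5, 0.7, 0.7, 0.7, 0.7],
  "offset": [
    [0, 0, 0],
    [0, 0, 0],
    [0, 0, 0],
    [0, 0, 0],
    [0, 0, 0]
  ],
  "rot": [
    [0, 0, 0],
    [0, 0, 0],
    [0, 0, 0],
    [0, 0, 0],
    [0, 0, 0]
  ],
  "newtons": 20
}}

```text
time_s: 22.9
tool_pos: [0.4841, 0.1802, 0.0108]
ee_rot: [-0.072, 0.997, -0.0, 0.0]
contact_force: [-0.8, -1.5, 6.4]
grip_width: 0.386
grip_force: 20.1
```

Request:
{"method": "move_arm", "body": {
  "hand": [0.7, 0.7, 0.7, 0.7, 0.7],
  "offset": [
    [0, 0, 1],
    [0, 0, 3],
    [0, 0, 5],
    [-0.7, 4, 5],
    [-1.4, 8, 5]
  ],
  "rot": [
    [0, 0, 0],
    [0, 0, 0],
    [0, 0, 0],
    [0, 0, 0],
    [0, 0, 0]
  ]
}}

```text
time_s: 23.4
tool_pos: [0.4704, 0.2607, 0.0619]
ee_rot: [-0.071, 0.997, 0.0, 0.001]
contact_force: [0.8, 0.1, -0.5]
grip_width: 0.382
grip_force: 20.1
```

Request:
{"method": "move_arm", "body": {
  "hand": [0.7, 0.7, 0.7, 0.7, 0.7],
  "offset": [
    [-0.7, 4, 0],
    [-1.4, 7, 0],
    [-1.4, 8.7, 0],
    [-1.4, 8.7, -2],
    [-1.4, 8.7, -2]
  ],
  "rot": [
    [0, 0, 0],
    [0, 0, 0],
    [0, 0, 0],
    [0, 0, 0],
    [0, 0, 0]
  ]
}}

```text
time_s: 23.9
tool_pos: [0.455, 0.3466, 0.0386]
ee_rot: [-0.072, 0.997, -0.001, -0.001]
contact_force: [-0.7, -0.5, -0.3]
grip_width: 0.38
grip_force: 20.1
```

Request:
{"method": "move_arm", "body": {
  "hand": [0.7, 0.7, 0.7, 0.7, 0.7],
  "offset": [
    [0.05, 0, -1],
    [0.05, 0, -2],
    [0.05, 0, -2.3],
    [0.05, 0, -2.5],
    [0.05, 0, -2.5]
  ],
  "rot": [
    [0, 0, 0],
    [0, 0, 0],
    [0, 0, 0],
    [0, 0, 0],
    [0, 0, 0]
  ]
}}

```text
time_s: 24.4
tool_pos: [0.4565, 0.347, 0.0152]
ee_rot: [-0.072, 0.997, -0.0, -0.0]
contact_force: [0.7, 0.6, -0.8]
grip_width: 0.382
grip_force: 20.1
```

Request:
{"method": "move_arm", "body": {
  "hand": [0.7, 0.7, 0.7, 0.7],
  "offset": [
    [0, 0, -0.1],
    [0, 0, -0.2],
    [0, 0, -0.25],
    [0, 0, -0.25]
  ],
  "rot": [
    [0, 0, 0],
    [0, 0, 0],
    [0, 0, 0],
    [0, 0, 0]
  ]
}}

```text
time_s: 24.8
tool_pos: [0.4566, 0.3473, 0.0137]
ee_rot: [-0.072, 0.997, 0.0, 0.0]
contact_force: [-2.9, -2.4, 12.5]
grip_width: 0.385
grip_force: 21.6
```

Request:
{"method": "move_arm", "body": {
  "hand": [0.3, 0.3, 0.3, 0.3, 0.3],
  "offset": [
    [0, 0, 0.1],
    [0, 0, 0.15],
    [0, 0, 0.15],
    [0, 0, 4],
    [0, 0, 9]
  ],
  "rot": [
    [0, 0, 0],
    [0, 0, 0],
    [0, 0, 0],
    [0, 0, 0],
    [0, 0, 0]
  ]
}}

```text
time_s: 25.3
tool_pos: [0.4552, 0.3464, 0.1017]
ee_rot: [-0.072, 0.997, -0.001, -0.002]
contact_force: [2.0, 0.9, 0.7]
grip_width: 0.699
grip_force: 0.0
```

Request:
{"method": "move_arm", "body": {
  "hand": [0.3, 0.3, 0.3, 0.3, 0.3],
  "offset": [
    [0, 0, 4],
    [2.5, -4, 5],
    [5.5, -8, 5],
    [8.5, -12, 5],
    [11.3, -16.5, 5]
  ],
  "rot": [
    [0, 0, 0],
    [0, 0, 0],
    [0, 0, 0],
    [0, 0, 0],
    [0, 0, 0]
  ]
}}

```text
time_s: 25.8
tool_pos: [0.5688, 0.1831, 0.1529]
ee_rot: [-0.072, 0.997, -0.0, 0.0]
contact_force: [-0.7, -0.5, -0.3]
grip_width: 0.7
grip_force: 0.0
```

Request:
{"method": "move_arm", "body": {
  "hand": [0.3, 0.3, 0.3],
  "offset": [
    [0, 0, 0],
    [0, 0, 0],
    [0, 0, 0]
  ],
  "rot": [
    [0, 0, 0],
    [0, 0, 0],
    [0, 0, 0]
  ]
}}

```text
time_s: 26.1
tool_pos: [0.5674, 0.1852, 0.1527]
ee_rot: [-0.072, 0.997, 0.0, -0.0]
contact_force: [-0.9, -0.7, -0.3]
grip_width: 0.7
grip_force: 0.0
```

Run:
```python
from meas import *
im,d=imaging.grab_frame("scene"); n="scene"
cv2.imwrite("pics/a9.png",cv2.resize(im[70:250,230:450],None,fx=2.5,fy=2.5))
for q in imaging.trace("loupe",n)[:3]:
    l=cloud(n,q["mask"],d); l=l[(l[:,2]>.012)&(l[:,2]<.039)]; print(q["score"],q["pixel"],fitround(l) if len(l)>9 else 0)
```

```text
0.93 [195.8, 277.8] (array([0.45331249, 0.34395069, 0.17890617]), np.float64(0.0023996209457529697))
```

View pics/a9.png

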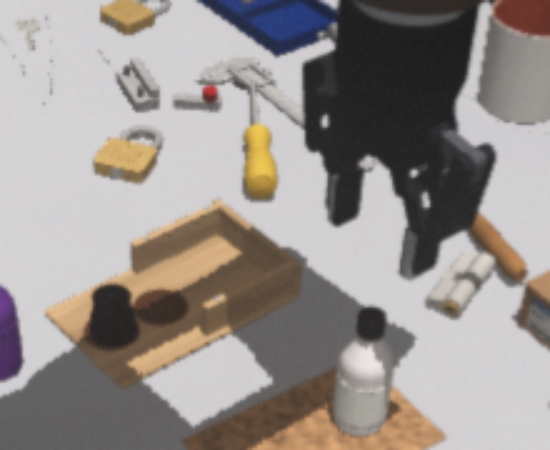

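The loupe is upright on the front spot, within 1 mm of where it stood. Now the bottle.

Request:
{"method": "move_arm", "body": {
  "hand": [0.3, 0.3, 0.3, 0.3, 0.3],
  "offset": [
    [0.2, -0.3, 0],
    [0.2, -0.3, -3],
    [0.2, -0.3, -5],
    [0.2, -0.3, -7],
    [0.2, -0.3, -7]
  ],
  "rot": [
    [0, 0, 0],
    [0, 0, 0],
    [0, 0, 0],
    [0, 0, 0],
    [0, 0, 0]
  ]
}}

```text
time_s: 26.7
tool_pos: [0.5684, 0.1818, 0.0804]
ee_rot: [-0.072, 0.997, -0.0, -0.002]
contact_force: [-1.0, -0.8, -0.3]
grip_width: 0.699
grip_force: 0.0
```

Request:
{"method": "move_arm", "body": {
  "hand": [0.3, 0.3, 0.3, 0.3, 0.3],
  "offset": [
    [0, 0, -2],
    [0, 0, -3.5],
    [0, 0, -4.3],
    [0, 0, -4.7],
    [0, 0, -4.7]
  ],
  "rot": [
    [0, 0, 0],
    [0, 0, 0],
    [0, 0, 0],
    [0, 0, 0],
    [0, 0, 0]
  ]
}}

```text
time_s: 27.2
tool_pos: [0.5698, 0.1817, 0.0357]
ee_rot: [-0.072, 0.997, -0.0, -0.0]
contact_force: [-0.1, 0.3, 0.3]
grip_width: 0.699
grip_force: 0.0
```

Request:
{"method": "move_arm", "body": {
  "hand": [0.3, 0.6, 0.8, 0.8, 0.8],
  "offset": [
    [0, 0, -0.15],
    [0, 0, -0.15],
    [0, 0, -0.15],
    [0, 0, -0.15],
    [0, 0, -0.15]
  ],
  "rot": [
    [0, 0, 0],
    [0, 0, 0],
    [0, 0, 0],
    [0, 0, 0],
    [0, 0, 0]
  ],
  "newtons": 40
}}

```text
time_s: 27.7
tool_pos: [0.57, 0.1818, 0.0348]
ee_rot: [-0.072, 0.997, 0.0, 0.0]
contact_force: [-1.4, 1.4, 7.2]
grip_width: 0.43
grip_force: 40.2
```

Request:
{"method": "move_arm", "body": {
  "hand": [0.8, 0.8, 0.8, 0.8, 0.8],
  "offset": [
    [0, 0, 0],
    [0, 0, 1],
    [0, 0, 3],
    [0, 0, 5.5],
    [0, 0, 8]
  ],
  "rot": [
    [0, 0, 0],
    [0, 0, 0],
    [0, 0, 0],
    [0, 0, 0],
    [0, 0, 0]
  ]
}}

```text
time_s: 28.2
tool_pos: [0.5696, 0.1816, 0.1156]
ee_rot: [-0.072, 0.997, -0.0, -0.0]
contact_force: [0.4, -0.2, -0.8]
grip_width: 0.425
grip_force: 40.2
```

Request:
{"method": "move_arm", "body": {
  "hand": [0.8, 0.8, 0.8, 0.8, 0.8],
  "offset": [
    [-1.5, 3.9, 0],
    [-3.1, 7.9, 0],
    [-4.7, 11.9, 0],
    [-6.1, 15.5, 0],
    [-6.85, 17.3, 0]
  ],
  "rot": [
    [0, 0, 0],
    [0, 0, 0],
    [0, 0, 0],
    [0, 0, 0],
    [0, 0, 0]
  ]
}}

```text
time_s: 28.7
tool_pos: [0.4999, 0.3572, 0.1149]
ee_rot: [-0.073, 0.997, 0.0, 0.0]
contact_force: [-0.2, 0.3, -1.1]
grip_width: 0.43
grip_force: 40.3
```

Request:
{"method": "move_arm", "body": {
  "hand": [0.8, 0.8, 0.8, 0.8, 0.8],
  "offset": [
    [0, 0, 0],
    [0, 0, -2],
    [0, 0, -4],
    [0, 0, -5],
    [0, 0, -5]
  ],
  "rot": [
    [0, 0, 0],
    [0, 0, 0],
    [0, 0, 0],
    [0, 0, 0],
    [0, 0, 0]
  ]
}}

```text
time_s: 29.2
tool_pos: [0.501, 0.3538, 0.0633]
ee_rot: [-0.072, 0.997, -0.001, -0.001]
contact_force: [-1.5, -0.3, -1.2]
grip_width: 0.428
grip_force: 40.3
```

Request:
{"method": "move_arm", "body": {
  "hand": [0.8, 0.8, 0.8, 0.8, 0.8],
  "offset": [
    [0, 0.05, -1],
    [0, 0.05, -1.8],
    [0, 0.05, -2.2],
    [0, 0.05, -2.4],
    [0, 0.05, -2.4]
  ],
  "rot": [
    [0, 0, 0],
    [0, 0, 0],
    [0, 0, 0],
    [0, 0, 0],
    [0, 0, 0]
  ]
}}

```text
time_s: 29.7
tool_pos: [0.5013, 0.3551, 0.0401]
ee_rot: [-0.072, 0.997, -0.0, -0.0]
contact_force: [-0.5, 0.1, -1.0]
grip_width: 0.426
grip_force: 40.4
```

Request:
{"method": "move_arm", "body": {
  "hand": [0.8, 0.8, 0.8, 0.8],
  "offset": [
    [0, 0, -0.15],
    [0, 0, -0.25],
    [0, 0, -0.35],
    [0, 0, -0.35]
  ],
  "rot": [
    [0, 0, 0],
    [0, 0, 0],
    [0, 0, 0],
    [0, 0, 0]
  ]
}}

```text
time_s: 30.1
tool_pos: [0.5016, 0.3553, 0.0378]
ee_rot: [-0.072, 0.997, 0.0, 0.001]
contact_force: [-2.7, -2.2, 10.8]
grip_width: 0.428
grip_force: 41.4
```

Contact; release, rise, withdraw and check.

Request:
{"method": "move_arm", "body": {
  "hand": [0.3, 0.3, 0.3, 0.3, 0.3],
  "offset": [
    [0, 0, 0.1],
    [0, 0, 0.1],
    [0, 0, 0.1],
    [0, 0, 4],
    [0, 0, 8]
  ],
  "rot": [
    [0, 0, 0],
    [0, 0, 0],
    [0, 0, 0],
    [0, 0, 0],
    [0, 0, 0]
  ]
}}

```text
time_s: 30.6
tool_pos: [0.5006, 0.3548, 0.1167]
ee_rot: [-0.072, 0.997, -0.001, -0.001]
contact_force: [0.3, 0.1, 0.2]
grip_width: 0.699
grip_force: 0.0
```

Request:
{"method": "move_arm", "body": {
  "hand": [0.3, 0.3, 0.3, 0.3, 0.3],
  "offset": [
    [0, 0, 4],
    [0, 0, 8],
    [-3, 3, 10],
    [-7, 6, 10],
    [-11, 9, 10]
  ],
  "rot": [
    [0, 0, 0],
    [0, 0, 0],
    [0, 0, 0],
    [0, 0, 0],
    [0, 0, 0]
  ]
}}

```text
time_s: 31.1
tool_pos: [0.3903, 0.4459, 0.2174]
ee_rot: [-0.071, 0.997, 0.0, 0.0]
contact_force: [0.4, 0.7, -0.6]
grip_width: 0.698
grip_force: 0.0
```

Request:
{"method": "move_arm", "body": {
  "hand": [0.3, 0.3, 0.3, 0.3, 0.3],
  "offset": [
    [-4, 2, 0],
    [-8, 4, 0],
    [-12, 6, 0],
    [-16, 8, 0],
    [-20, 10, 0]
  ],
  "rot": [
    [0, 0, 0],
    [0, 0, 0],
    [0, 0, 0],
    [0, 0, 0],
    [0, 0, 0]
  ]
}}

```text
time_s: 31.6
tool_pos: [0.1895, 0.5457, 0.2168]
ee_rot: [-0.072, 0.997, 0.0, 0.0]
contact_force: [-0.1, 0.9, -0.6]
grip_width: 0.699
grip_force: 0.0
```

Run:
```python
from meas import *
o=[]
for n,b in(("scene",(120,340,220,470)),("top",(150,370,150,400))):
    im,d=imaging.grab_frame(n); o.append(cv2.resize(im[b[0]:b[1],b[2]:b[3]],None,fx=1.6,fy=1.6))
    for t,lo,hi in(("bottle",.012,.054),("loupe",.012,.039)):
        for q in imaging.trace(t,n)[:3]:
            m=q["mask"] if t=="loupe" else cv2.erode(q["mask"].astype(np.uint8),np.ones((3,3)))>0
            l=cloud(n,m,d); l=l[(l[:,2]>lo)&(l[:,2]<hi)]; print(n,t,q["score"],q["pixel"],fitround(l,.019 if t=="bottle" else None) if len(l)>9 else 0)
cv2.imwrite("pics/b1.png",np.hstack(o))
```

```text
scene bottle 0.86 [175.7, 293.4] (array([0.49960223, 0.35518948]), np.float64(0.0010694538939044615))
scene bottle 0.74 [197.5, 225.0] (array([0.36481952, 0.36001619]), np.float64(0.0010003149781255556))
scene bottle 0.74 [197.1, 277.6] (array([0.45753405, 0.34899152]), np.float64(0.006511030855411973))
scene loupe 0.96 [194.7, 277.4] (array([0.45325266, 0.343972  , 0.17812373]), np.float64(0.0023859786859539225))
scene loupe 0.23 [309.6, 428.8] (array([ 0.5542511 ,  0.00183642, -0.11834987]), np.float64(0.009094698734382326))
top bottle 0.98 [301.3, 204.5] (array([0.36579524, 0.36104273]), np.float64(0.0003323863738550833))
top bottle 0.67 [228.2, 213.2] (array([0.50036755, 0.35611923]), np.float64(0.0003903381567132029))
top loupe 0.71 [254.5, 219.0] (array([0.45325764, 0.34432955, 0.22335623]), np.float64(0.0031804292114823297))
```

View pics/b1.png

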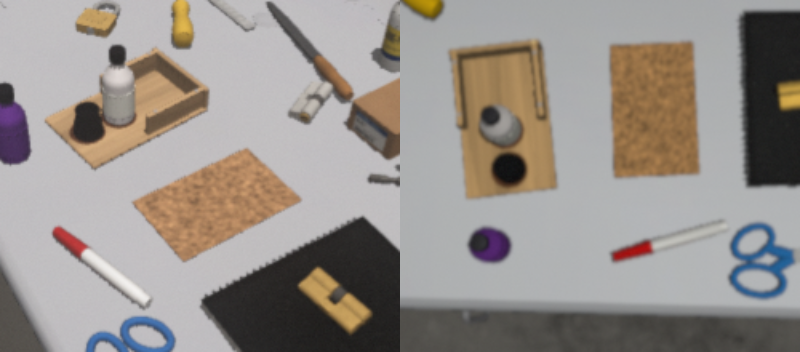

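Both are back upright within about 1.5 mm of where they stood, the cylinder lies flat mid-pad, and the arm is clear. I'll let it settle, then hand in.

Request:
{"method": "move_arm", "body": {
  "hand": [0.3, 0.3, 0.3],
  "offset": [
    [0, 0, 0],
    [0, 0, 0],
    [0, 0, 0]
  ],
  "rot": [
    [0, 0, 0],
    [0, 0, 0],
    [0, 0, 0]
  ]
}}

```text
time_s: 32.2
tool_pos: [0.1919, 0.5449, 0.2167]
ee_rot: [-0.071, 0.997, -0.0, -0.0]
contact_force: [0.7, 0.0, 0.6]
grip_width: 0.701
grip_force: 0.0
```

```bash
python3 -c "
from workcell import manip
print(manip.job_done())"
```

```text
the job is handed in; nothing more can be done
None
```

The job is handed in after about 32 s (no verdict came back): the brass cylinder lies flat within about 4 mm of the order pad's middle, and the bottle and loupe stand upright on the rack within about 1.5 mm of where they stood.

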